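# Back the label winder off by one notch

## Robot

A 6-joint arm with a two-finger parallel gripper is mounted at the origin on a cart in front of the work surface, level with it; the furniture and walls round the work are solid. World frame = base frame: x ahead of the robot, y to its left, z up, the work surface at z = 0. Lengths are in m, angles in rad, forces in N, time in s.
With the tool pointing down it reaches from about 0.35 to 0.975 m from the base axis. Payload 4.9 kg.
Tool frame: the origin (TCP) lies at the very end of the fingers, on their centre line; the grasp point (between the pads) lies manip.grip_point_offset behind it (manip.grip_point_offset is the distance from the TCP to the grasp point, in m); z points along the fingers, y is the line along which they close (so a half turn about z gives the same grasp; the last joint's range is limited). The gripper opens to 85 mm and grips with 20 to 120 N. Pads are 22 mm wide; open, the fingers measure 114 mm over their backs; the gripper's body (76 mm by 85 mm) begins 54 mm behind the grasp point. The pads swing forward as they close: fully open they stand 13 mm farther back than shut.
Start: joints at [1.216, 0.053, 1.613, -0, 1.476, -0.119], TCP at [0.146, 0.608, 0.231] pointing down, gripper open.
Joint ranges: [-3.01, 3.01], [-1.01, 2.22], [0.06, 2.58], [-1.02, 4.17], [0.09, 2.62], [-3.14, 3.14]. Speed limits (rad/s): [2.57, 2.57, 3.14, 3.14, 3.14, 3.14].

## Interface

Orientations are given as a unit quaternion [w, x, y, z].
In Python, from plant import manip gives the robot as it stands.
- The arm moves only by the shell command python3 -m crank 'ROWS' [OPENING]. ROWS is JSON, a list of rows, each an object of numbers: "x", "y", "z": the shift along the tool's x, y, z in cm; "turn": the turn about the tool's z in rad. In form: [{"x": .., "y": .., "z": .., "turn": ..}, ...]. A call has 1 to 5 rows; each row shifts and turns the commanded pose from where the row before left it, along the tool's axes as they then stand; what a row does not reach is not made up. A row lasts 1/10 s, in which the tool goes at most 50 mm and 8.59 degrees, less where a joint would pass 70% of its speed; a pose out of reach is approached as far as the arm can. A call with a gripper value outside its range is refused whole. OPENING is the opening in per cent of the stroke, from 0 (shut) to 100 (fully open), set as the call begins (- or left out, the last holds). The fingers move at their own pace and stop on an object; the grip force is fixed at half the most. Time passes only in rows, so rows that do not move let the fingers close. It gives the time, the measured TCP pose, the force, the opening and the grip force at its end, in the units of the state.
- manip.state(): the state, without advancing time (a new reading comes with each control period).
- manip.grab_frame(name): name is "scene" or "top" or "wrist"; returns (picture, depth): 400x640x3 uint8, red, green, blue; 400x640 float32, m along the optical axis (not along the pixel's ray), 0 where there is no reading.
- manip.camera_model(name): a dict with "mtx" (3x3 intrinsics, pixels), "k1" (the pictures are not rectified: a ray, as slopes to the right and down, at radius r is drawn at 1 + k1 r^2 times it, then the intrinsics apply), "world_to_cam" (4x4, takes a point from world to camera coordinates). Camera axes: x right, y down, z forward; pixel columns grow to the right and rows downward; lengths in m; the calibration is good to about 2 mm. A picture is of the moment at which its call begins: read the wrist's pose just before it. camera_model takes no time and is no camera call; for the wrist camera it gives the pose at the moment of the call.
- manip.job_done(): hands the job in; it is judged then, once.
The state is a dict: "time": time; "joint_pos": joint angles; "joint_vel": joint speeds; "joint_efforts": joint torques, N m; "tool_pos": TCP position; "tool_rot": TCP orientation; "contact_force": force on the tool from outside, world axes, zero at the start; "ft_torque": the same for the moment, N m; "gripper_width": opening from 0.0 (shut) to 1.0 (fully open); "grasp_force": force on a finger pad.
Only numpy, scipy, OpenCV 4.12 (cv2) and the standard library are available. Lean on these libraries where they do the work, as an engineer would, in place of code of your own. Each camera call takes 0.05 s, during which the arm holds its last target. There are 200 camera calls.

## Task

The label winder has been wound one notch too far. With a fingertip, lift its pawl out of the ratchet wheel and throw it fully back so that it stays open, gently push the wheel's knob backward (toward the pawl) by one notch, then tip the pawl over again so that it drops fully into the notch now beneath it. Only push with the fingers: do not grip or force the pawl or the knob, and leave the dropper bottle, the vial and the timer where they stand.

Things in the scene. Friction and masses are not known exactly. Their poses are not given: they have to be found in the camera images.
- winder: Fixed stand of the label winder. Origin on the bench; x to its rear, y to its left seen from the front, z up. Base 130 x 250 x 14 mm. Ratchet wheel, 132 mm across, 8 saw teeth, on a level axle along x, 105 mm up, in the slab x = -12 to 2 mm. Pawl in the same slab, right of it, on a pivot along x at y -95, z 115 mm. Knob and pawl pin stick out to the front. Highest point 182 mm (pawl upright).
- ratchet_wheel (a joint): Wheel turn, rad: grows forward, falls backward (knob, near the top, goes right toward the pawl). One notch 0.785. At 0 a tooth stops on the seated pawl; play 0 to 0.33, where it starts. The same play one notch back: -0.785 to -0.45; aim at its middle (below -0.72 the nose may land on a tooth). Stays where left; about 1.5 N at the knob turns it.
- knob (a point): Middle of the wheel's knob: black plastic rod 14 mm thick, 44 mm long, along the winder's x, this point 40 mm in front of the winder's origin and 28 mm in front of the wheel's face. It circles the axle at 48 mm; at wheel 0 it is 12 mm left of and 46 mm above the axle. Its surface is slippery.
- pawl (a joint): Pawl swing, rad: 0 nose fully down in a notch, 1.57 thrown back to the right on its stop. It falls to the side it leans to: under about 0.8 onto the wheel, over about 0.9 back, where it stays. Swings freely (under 1 N).
- pawl_pin (a point): Middle of the pawl's finger pin: slippery steel rod 9 mm thick, 48 mm long, along the winder's x, this point 40 mm in front of the winder's origin. It circles the pawl's pivot at 48 mm: at y -61, z 149 mm from the winder's origin when down, y -129, z 149 mm when thrown back, top z 163 mm. Pushed level to the right (or back to the left) it rides over the top and falls.
- vial: Bystander: small white vial with purple cap, 25 mm across, 46 mm high, loose; origin under its centre.
- dropper: Bystander: white dropper bottle with yellow cap, 28 mm across, 70 mm high, loose; origin under its centre.
- timer: Bystander: flat white bench timer 66 x 66 x 18 mm, loose; origin under its centre.

How it is judged:
By the outcome, as a careful person would: the job done as asked, in the order asked, and still so for the second after the job is handed in, with the robot touching nothing.
It also fails if it takes over 67 s, if anything falls off the work surface, if the arm or the gripper's body presses on something with over 40 N, if the wrist force passes 120 N, or if a joint passes its speed limit or range.

## Working session

There is one attempt and no reset: what is moved stays moved. The work goes in short steps, Python scripts to look and compute and a shell command to move; the robot and the scene stay as the last step left them, time stands still between calls to the robot, and variables do not carry over. Pictures are saved under pics/ and viewed, at most 10 in all, crops included, and the job is handed in when it is done.

```bash
mkdir -p pics; ls
python3 - <<'E'
from plant import manip
import cv2,numpy as np
for n in ("scene","top"):
    p,d=manip.grab_frame(n); cv2.imwrite(f"pics/{n}0.png",p[:,:,::-1]); np.savez(f"{n}0.npz",p=p,d=d)
    m=manip.camera_model(n);print(n,np.round(m["mtx"],1).tolist(),m["k1"],np.round(m["world_to_cam"],3).tolist())
s=manip.state();print(s["time"],s["tool_pos"],s["tool_rot"],s["gripper_width"],manip.grip_point_offset)
E
```

```text
pics
scene [[456.8, 0.0, 320.5], [0.0, 456.8, 195.3], [0.0, 0.0, 1.0]] -0.06747400344961711 [[0.521, -0.853, 0.017, -0.226], [-0.505, -0.324, -0.8, 0.377], [0.688, 0.408, -0.6, 0.671], [0.0, 0.0, 0.0, 1.0]]
top [[366.1, 0.0, 317.7], [0.0, 366.1, 206.8], [0.0, 0.0, 1.0]] -0.06932305285963745 [[0.025, -1.0, -0.008, 0.077], [-0.987, -0.024, -0.156, 0.521], [0.156, 0.012, -0.988, 0.898], [0.0, 0.0, 0.0, 1.0]]
0.1 [0.14581541 0.6071639  0.23016559] [-2.21677212e-04  1.17637376e-01  9.93056167e-01 -9.20748241e-04] 0.9985475303101117 0.0187
```

View pics/scene0.png

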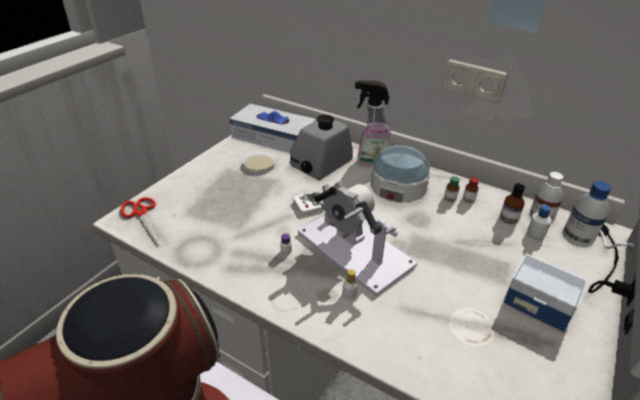

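View pics/top0.png

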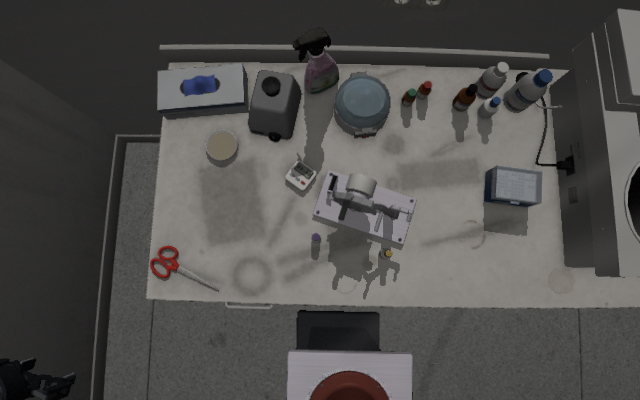

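The winder is near the middle of the top view: base corners at about (325,172), (415,197), (405,244), (315,213). The vial is at (316,238), the dropper at (388,253) and the timer at (301,176). Next I'll fit the base, knob and pin from depth.

```bash
cat > h.py <<'E'
import numpy as np,cv2
from plant import manip
def cloud(n,d,model=None):
    m=model or manip.camera_model(n);K=np.array(m["mtx"]);T=np.array(m["world_to_cam"])
    v,u=np.mgrid[:d.shape[0],:d.shape[1]]
    uv=np.stack([u.ravel(),v.ravel()],1).astype(float)[:,None]
    s=cv2.undistortPoints(uv,K,np.array([m["k1"],0,0,0.]))[:,0]
    P=np.c_[s,np.ones(len(s))]*d.reshape(-1,1)
    return ((P-T[:3,3])@T[:3,:3]).reshape(d.shape+(3,))
E
python3 - <<'E'
from h import *
for n,box in(("top",(150,270,290,430)),("scene",(170,310,270,420))):
    f=np.load(n+"0.npz");d=f["d"];W=cloud(n,d);a,b,c,e=box
    w=W[a:b,c:e].reshape(-1,3);dd=d[a:b,c:e].ravel();p=f["p"][a:b,c:e].reshape(-1,3)
    q=w[(dd>0)];print(n,"bench z pct",np.percentile(q[:,2],[5,20,50,80,95,99.9]).round(4))
    g=(dd>0)&(abs(w[:,2]-.014)<.005)
    M=np.zeros((b-a)*(e-c),np.uint8);M[g]=255;M=M.reshape(b-a,e-c)
    M=cv2.morphologyEx(M,cv2.MORPH_OPEN,np.ones((3,3)))
    k,l,st,_=cv2.connectedComponentsWithStats(M);i=1+st[1:,4].argmax();L=(l==i).ravel()
    print(st[i],cv2.minAreaRect(w[L][:,:2].astype(np.float32)*1000), w[L].mean(0))
    hi=w[(dd>0)&(w[:,2]>.1)&(w[:,2]<.25)]
    print("high",len(hi),hi.min(0).round(3),hi.max(0).round(3))
    rect=cv2.minAreaRect(w[L][:,:2].astype(np.float32));print(cv2.boxPoints(rect).round(3).tolist())
f=np.load("top0.npz")["p"];f2=np.load("scene0.npz")["p"]
A=cv2.resize(f[150:275,285:425],None,fx=4,fy=4,interpolation=2);B=cv2.resize(f2[170:310,270,] if 0 else f2[165:310,270:420],None,fx=4,fy=4,interpolation=2)
h=max(len(A),len(B));im=np.zeros((h,A.shape[1]+B.shape[1],3),np.uint8);im[:len(A),:A.shape[1]]=A;im[:len(B),A.shape[1]:]=B
im=cv2.resize(im,None,fx=.68,fy=.68);cv2.imwrite("pics/z.png",im[:,:,::-1]);print(im.shape)
E
```

```text
top bench z pct [-0.0024 -0.0008  0.0013  0.0151  0.1358  0.1656]
[  23   20   96   74 2017] ((527.5548095703125, -33.278900146484375), (251.7545928955078, 129.5764923095703), 72.19990539550781) [ 0.49940494 -0.02180385  0.01423791]
high 1616 [ 0.45  -0.131  0.1  ] [0.59  0.057 0.171]
[[0.4269999861717224, -0.13300000131130219], [0.5509999990463257, -0.17299999296665192], [0.628000020980835, 0.06700000166893005], [0.5040000081062317, 0.10599999874830246]]
scene bench z pct [-0.0026 -0.0012  0.0012  0.035   0.132   0.1638]
[  28   47  119   77 3514] ((524.865234375, -33.01890563964844), (251.1807861328125, 130.94644165039062), 73.22444915771484) [ 0.50526274 -0.05082247  0.01326031]
high 1963 [ 0.447 -0.133  0.1  ] [0.584 0.057 0.17 ]
[[0.4259999990463257, -0.1340000033378601], [0.5509999990463257, -0.1720000058412552], [0.6240000128746033, 0.06800000369548798], [0.49799999594688416, 0.10599999874830246]]
(394, 789, 3)
```

View pics/z.png

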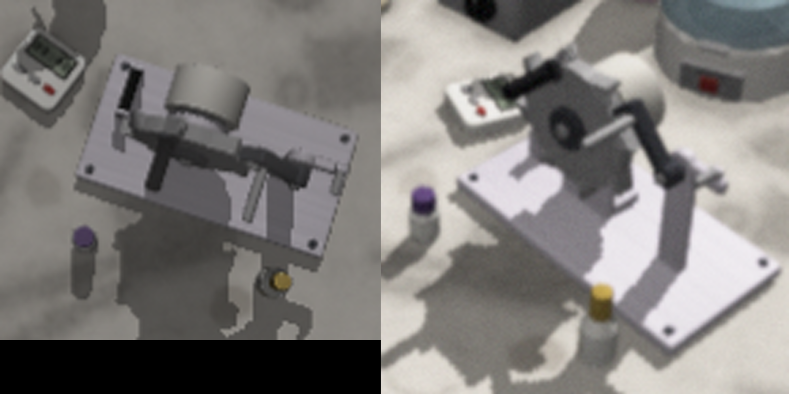

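The close-up shows the black knob at left and the bright steel pawl pin at right of it. Both point toward the robot, and the yaw is about -17°. I'll check the pin and knob in the winder frame.

```bash
cat >> h.py <<'E'
O=np.array([.526,-.033]);a=np.radians(-17.3);R=np.array([[np.cos(a),-np.sin(a)],[np.sin(a),np.cos(a)]])
def tow(w): return np.concatenate([(w[...,:2]-O)@R,w[...,2:]],-1)
def where():
    s=manip.state();print("t",round(s["time"],2),"tcp winder mm",(tow(np.array(s["tool_pos"]))*1000).round(1),"F",np.round(s["contact_force"],1),"q",np.round(s["tool_rot"],3),"w",round(s["gripper_width"],2))
E
python3 - <<'E'
from h import *
where()
for n in("top","scene"):
    f=np.load(n+"0.npz");W=tow(cloud(n,f["d"]))*1000;x,y,z=W[...,0],W[...,1],W[...,2];ok=f["d"]>0
    for nm,lo,hi in(("knob",0,60),("pin",-85,-30),("right",-150,-100)):
        q=W[ok&(x<-22)&(x>-80)&(y>lo)&(y<hi)&(z>110)&(z<180)]
        if len(q):
            print(n,nm,len(q),q.min(0).round(),np.median(q,0).round(1),q.max(0).round())
    q=W[ok&(x<20)&(x>-22)&(y>-160)&(y<-118)&(z>30)&(z<200)]
    if len(q):print("stop",q.min(0).round(),np.median(q,0).round(),q.max(0).round())
W=tow(cloud("top",np.load("top0.npz")["d"]))*1000
for u,v in((316,238),(388,252),(301,176)):print(W[v,u].round())
E
```

```text
t 0.1 tcp winder mm [-553.4  498.1  230.2] F [0.4 0.  0.8] q [-0.     0.118  0.993 -0.001] w 1.0
top knob 182 [-70.  15. 111.] [-35.4  49.8 152.8] [-22.  60. 159.]
top pin 49 [-69. -67. 114.] [-41.2 -32.5 152.6] [-22. -30. 156.]
scene knob 557 [-74.   0. 110.] [-24.8  36.5 143.2] [-22.  60. 170.]
scene pin 189 [-72. -73. 110.] [-25.3 -37.  142.9] [-22. -30. 155.]
[-121.   94.   46.]
[-98. -85.  68.]
[ 24. 186.  20.]
```

Run:
```python
from h import *
for n in("top","scene"):
    f=np.load(n+"0.npz");W=tow(cloud(n,f["d"]))*1000;x,y,z=W[...,0],W[...,1],W[...,2];ok=f["d"]>0
    M=(ok&(x<-35)&(x>-85)&(y>-160)&(y<80)&(z>100)&(z<190)).astype(np.uint8)
    k,l,st,_=cv2.connectedComponentsWithStats(M)
    for i in range(1,k):
        if st[i,4]>8:
            q=W[l==i];print(n,st[i],q.min(0).round(),np.median(q,0).round(1),q.max(0).round(),"line",cv2.fitLine(q[:,:2].astype(np.float32),2,0,.01,.01).ravel().round(2),"rgb",np.median(f["p"][l==i],0))
    # wheel/pawl plane: high points
    q=W[ok&(x<60)&(x>-35)&(y>-170)&(y<80)&(z>120)]
    for y0 in range(-170,80,20):
        r=q[(q[:,1]>=y0)&(q[:,1]<y0+20)]
        if len(r)>5:print(y0,len(r),np.percentile(r[:,0],[2,50,98]).round(),r[:,2].max().round())
```

```text
top [338 204  10  16  93] [-70.  46. 148.] [-52.5  52.6 153.6] [-35.  59. 158.] line [ 1.000e+00  1.000e-02 -5.244e+01  5.262e+01] rgb [36. 35. 35.]
top [374 216   8  16  61] [-69. -34. 148.] [-51.8 -29.6 152.6] [-35. -26. 156.] line [ 1.000e+00  1.000e-02 -5.196e+01 -2.983e+01] rgb [102. 101. 102.]
-110 50 [-21.  -6.   5.] 136.0
-90 42 [-17.   1.   7.] 130.0
-70 91 [-24. -10.   7.] 139.0
-50 64 [-33. -17.  -8.] 158.0
-30 86 [-32. -18.  -8.] 161.0
-10 143 [-21.  -8.  47.] 164.0
10 277 [-26.  12.  48.] 163.0
30 290 [-29.  11.  47.] 171.0
50 179 [-33.  -7.  48.] 165.0
70 29 [-21. -16.  -8.] 143.0
scene [314 190  19  12 117] [-74.  43. 143.] [-57.2  48.8 151.3] [-35.  60. 156.] line [  1.    -0.06 -56.33  49.38] rgb [24. 22. 25.]
scene [334 211   4   5  12] [-37.  25. 102.] [-35.9  31.1 106.8] [-35.  35. 110.] line [ 1.000e-02  1.000e+00 -3.593e+01  3.067e+01] rgb [73.  71.5 73. ]
scene [343 210  17  11  80] [-72. -36. 145.] [-56.1 -32.5 151.1] [-35. -26. 155.] line [ 1.000e+00 -3.000e-02 -5.590e+01 -3.173e+01] rgb [117.5 117.  116.5]
-110 70 [-24.  -7.   3.] 135.0
-90 40 [-23.  -3.   3.] 127.0
-70 129 [-25. -16.   3.] 138.0
-50 132 [-33. -22. -10.] 158.0
-30 100 [-29. -22. -12.] 161.0
-10 228 [-25. -19.  45.] 164.0
10 278 [-30. -13.  44.] 160.0
30 255 [-32. -23.  42.] 170.0
50 48 [-33. -24.  38.] 163.0
70 11 [-25. -21. -15.] 138.0
```

The pin and knob give the true origin: axle at about +30 mm y and -7 mm x from the base centre. I'll correct the frame, close the fingers and approach.

```bash
sed -i 's/^def tow/O=O+R@np.array([-.007,.030])\ndef tow/' h.py
python3 -m crank '[{"x":-1,"y":-1,"turn":0.066},{"x":-3.3,"y":-3.2},{"x":-3.3,"y":-3.2},{"x":-3.3,"y":-3.2},{"x":-3.3,"y":-3.2}]' 0; python3 -c "from h import *;where()"
```

```text
t 0.1 tcp winder mm [-546.4  468.1  230.2] F [0.4 0.  0.8] q [-0.     0.118  0.993 -0.001] w 1.0schema error: expected keys x, y, z, turn
```

```bash
python3 -m crank '[{"x":-1,"y":-1,"z":0,"turn":0.066},{"x":-3.3,"y":-3.2,"z":0,"turn":0},{"x":-3.3,"y":-3.2,"z":0,"turn":0},{"x":-3.3,"y":-3.2,"z":0,"turn":0},{"x":-3.3,"y":-3.2,"z":0,"turn":0}]' 0; python3 -c "from h import *;where()"
```

```text
time: 0.6
tool_pos: [0.2416, 0.4324, 0.2307]
tool_rot: [-0.0, 0.15, 0.989, -0.0]
contact_force: [0.7, -0.0, 0.6]
gripper_width: 0.145
grasp_force: 0.0
t 0.6 tcp winder mm [-402.9  329.8  230.7] F [ 0.7 -0.   0.6] q [-0.     0.15   0.989 -0.   ] w 0.15
```

```bash
python3 -m crank '[{"x":-3.5,"y":-3.4,"z":0,"turn":0},{"x":-3.5,"y":-3.4,"z":0,"turn":0},{"x":-3.5,"y":-3.4,"z":0,"turn":0},{"x":-3.5,"y":-3.4,"z":0,"turn":0},{"x":-3.5,"y":-3.4,"z":0,"turn":0}]'>/dev/null;python3 -m crank '[{"x":-3.5,"y":-3.4,"z":0,"turn":0},{"x":-3.5,"y":-3.4,"z":0,"turn":0},{"x":-3.5,"y":-3.4,"z":0,"turn":0},{"x":-2.5,"y":-2.4,"z":0,"turn":0},{"x":-1.5,"y":-1.4,"z":0,"turn":0}]' > /dev/null; python3 -c "from h import *;where()"
```

```text
t 1.6 tcp winder mm [-82.4  19.2 230.8] F [-0.3  0.2  0.3] q [-0.     0.152  0.988 -0.   ] w 0.0
```

```bash
python3 -m crank '[{"x":-2,"y":-2,"z":0,"turn":0},{"x":-1.3,"y":-1.5,"z":0,"turn":0},{"x":-0.5,"y":-0.6,"z":1,"turn":0},{"x":0,"y":0,"z":2,"turn":0},{"x":0,"y":0,"z":0,"turn":0}]'>/dev/null
python3 - <<'E'
from h import *
where()
a=manip.grab_frame("scene")[0][130:290,260:420];b=manip.grab_frame("wrist")[0]
b=cv2.resize(b,(400*640//640,250));a=cv2.resize(a,(400,400),interpolation=2)
im=np.zeros((400,800,3),np.uint8);im[:,:400]=a;im[:250,400:]=b;cv2.imwrite("pics/a.png",im[:,:,::-1])
E
```

```text
t 2.1 tcp winder mm [-48.  -19.7 197.2] F [-0.8 -0.8 -0.3] q [-0.004  0.15   0.989  0.   ] w -0.0
```

View pics/a.png

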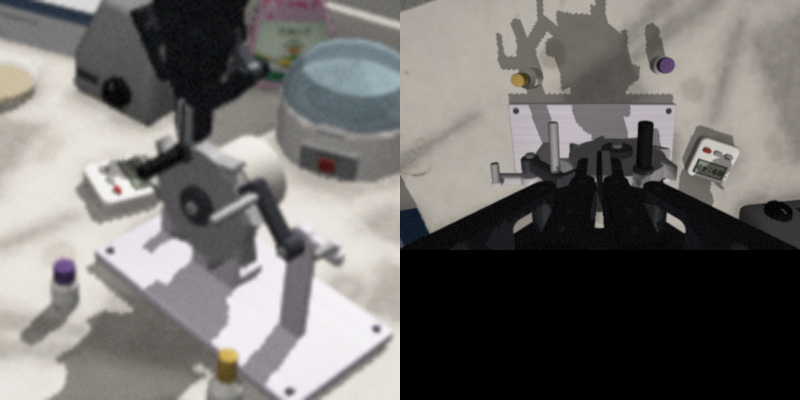

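The wrist view shows the fingers centred between the pin (553,145) and the knob (645,145). I'll descend there.

```bash
python3 -m crank '[{"x":0,"y":0,"z":2,"turn":0},{"x":0,"y":0,"z":2,"turn":0},{"x":0,"y":0,"z":1.5,"turn":0},{"x":0,"y":0,"z":0.5,"turn":0},{"x":0,"y":-0.5,"z":0,"turn":0}]'; python3 -c "from h import *;where()"
```

```text
time: 2.7
tool_pos: [0.4771, -0.0117, 0.1409]
tool_rot: [-0.0, 0.15, 0.989, 0.0]
contact_force: [0.7, 0.5, -0.7]
gripper_width: 0.001
grasp_force: 0.0
t 2.7 tcp winder mm [-46.  -24.2 140.9] F [ 0.7  0.5 -0.7] q [-0.     0.15   0.989  0.   ] w 0.0
```

```bash
python3 -m crank '[{"x":0,"y":-0.8,"z":0,"turn":0},{"x":0,"y":-0.8,"z":0,"turn":0},{"x":0,"y":-0.6,"z":0,"turn":0},{"x":0,"y":-0.6,"z":0,"turn":0},{"x":0,"y":-0.6,"z":0,"turn":0}]' >/dev/null; python3 -c "from h import *;where()"
python3 -m crank '[{"x":0,"y":-0.5,"z":0,"turn":0},{"x":0,"y":-0.5,"z":0,"turn":0},{"x":0,"y":-0.5,"z":0,"turn":0},{"x":0,"y":-0.5,"z":0,"turn":0},{"x":0,"y":-0.5,"z":0,"turn":0}]' >/dev/null
python3 - <<'E'
from h import *
where()
a=manip.grab_frame("scene")[0][130:290,260:420];b=manip.grab_frame("wrist")[0]
b=cv2.resize(b,(400*640//640,250));a=cv2.resize(a,(400,400),interpolation=2)
im=np.zeros((400,800,3),np.uint8);im[:,:400]=a;im[:250,400:]=b;cv2.imwrite("pics/b.png",im[:,:,::-1])
E
```

```text
t 3.2 tcp winder mm [-45.1 -59.3 142.2] F [-1.4 -0.  -0.9] q [ 0.001  0.15   0.989 -0.   ] w 0.0
t 3.7 tcp winder mm [-45.7 -84.  141.1] F [ 0.3 -0.2  0.2] q [-0.     0.15   0.989 -0.   ] w 0.0
```

View pics/b.png

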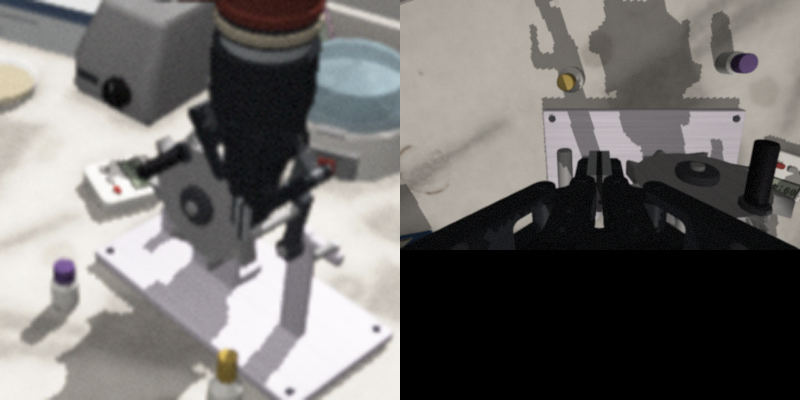

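The pin, at (565,165), is right beside the finger and near upright. I'll push a little further.

```bash
python3 -m crank '[{"x":0,"y":-0.5,"z":0,"turn":0},{"x":0,"y":-0.5,"z":0,"turn":0},{"x":0,"y":-0.5,"z":0,"turn":0},{"x":0,"y":0,"z":0,"turn":0},{"x":0,"y":0,"z":0,"turn":0}]' >/dev/null; python3 -c "from h import *;where()"
python3 -m crank '[{"x":0,"y":1,"z":0,"turn":0},{"x":0,"y":1,"z":-2,"turn":0},{"x":0,"y":1,"z":-3,"turn":0},{"x":0,"y":3,"z":-1,"turn":0},{"x":0,"y":3,"z":0,"turn":0}]' >/dev/null
python3 - <<'E'
from h import *
where()
a=manip.grab_frame("scene")[0][130:290,260:420];b=manip.grab_frame("wrist")[0]
b=cv2.resize(b,(400*640//640,250));a=cv2.resize(a,(400,400),interpolation=2)
im=np.zeros((400,800,3),np.uint8);im[:,:400]=a;im[:250,400:]=b;cv2.imwrite("pics/c.png",im[:,:,::-1])
E
```

```text
t 4.3 tcp winder mm [-45.6 -98.7 141.3] F [ 0.1 -0.8 -0.4] q [-0.     0.151  0.989  0.   ] w 0.0
t 4.8 tcp winder mm [-44.3  -6.9 204.3] F [-0.2  0.5  0.5] q [0.003 0.151 0.989 0.   ] w -0.0
```

View pics/c.png

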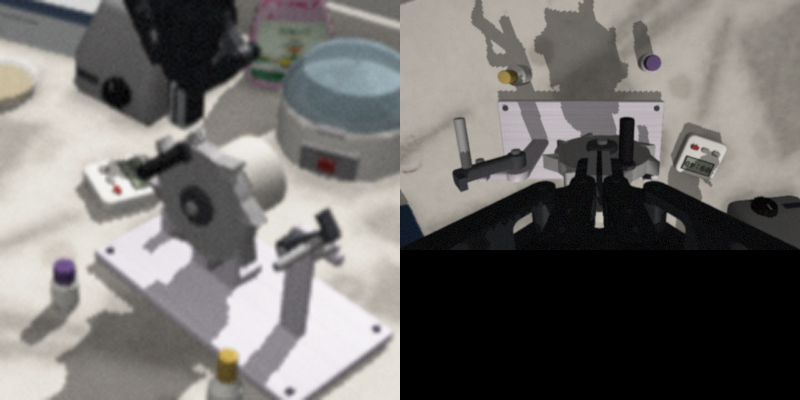

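The pawl is thrown back and resting, with its pin at (460,140) in the wrist view. I'll move to the knob's left side and measure the knob and pin with the wrist depth.

```bash
cat >> h.py <<'E'
def meas(n="wrist"):
    m=manip.camera_model(n);p,d=manip.grab_frame(n);W=tow(cloud(n,d,m))*1000;x,y,z=W[...,0],W[...,1],W[...,2]
    M=((d>0)&(x<-30)&(x>-75)&(y>-160)&(y<80)&(z>125)&(z<172)).astype(np.uint8)
    k,l,st,_=cv2.connectedComponentsWithStats(M)
    for i in range(1,k):
        if st[i,4]>25:
            q=W[l==i];print(n,st[i],q.min(0).round(),np.median(q,0).round(1),q.max(0).round(),"rgb",np.median(p[l==i],0))
E
python3 -c "
from h import *
meas()"
python3 -m crank '[{"x":0,"y":2,"z":0,"turn":0},{"x":0,"y":2.5,"z":0,"turn":0},{"x":0,"y":2,"z":0,"turn":0},{"x":0,"y":0.2,"z":0,"turn":0},{"x":0,"y":0,"z":0,"turn":0}]' >/dev/null; python3 -c "
from h import *
where();meas();meas('top')"
```

```text
wrist [  89  188   27   62 1077] [ -65. -131.  147.] [ -48.4 -125.3  153.1] [ -30. -122.  156.] rgb [127. 124. 122.]
wrist [ 354  188   26   64 1478] [-65.  16. 144.] [-48.9  21.9 154.2] [-30.  30. 157.] rgb [20. 19. 21.]
t 5.45 tcp winder mm [-45.9  58.2 200.8] F [0.9 0.4 0.4] q [-0.     0.15   0.989 -0.   ] w -0.0
wrist [ 242  189   27   64 1531] [-65.  16. 145.] [-48.8  23.9 154.2] [-30.  30. 157.] rgb [20. 20. 21.]
wrist [  0 229   5  21  54] [ -40. -125.  146.] [ -33.6 -123.4  148.9] [ -30. -122.  151.] rgb [59.  58.  55.5]
top [338 210   9  10  61] [-62.  16. 148.] [-51.6  22.6 153.7] [-39.  29. 158.] rgb [33. 29. 30.]
top [403 227   8  14  60] [ -62. -133.  147.] [ -46.5 -128.   152.4] [ -31. -124.  157.] rgb [106.5 105.5 107. ]
```

```bash
python3 -m crank '[{"x":0,"y":0,"z":2,"turn":0},{"x":0,"y":0,"z":2.5,"turn":0},{"x":0,"y":0,"z":1.8,"turn":0},{"x":0,"y":0,"z":0.8,"turn":0},{"x":0,"y":-0.5,"z":0,"turn":0}]' >/dev/null; python3 -c "
from h import *
where()"
python3 -m crank '[{"x":0,"y":-0.5,"z":0,"turn":0},{"x":0,"y":-0.4,"z":0,"turn":0},{"x":0,"y":-0.4,"z":0,"turn":0},{"x":0,"y":-0.4,"z":0,"turn":0},{"x":0,"y":-0.4,"z":0,"turn":0}]' >/dev/null; python3 -c "
from h import *
where();meas()"
```

```text
t 6.05 tcp winder mm [-46.4  52.7 129.1] F [0.2 0.4 0.4] q [-0.001  0.15   0.989 -0.   ] w -0.0
t 6.55 tcp winder mm [-45.2  32.5 131.1] F [0.6 2.6 1.1] q [0.001 0.15  0.989 0.   ] w -0.0
wrist [ 243  233  116  107 5366] [-65.   6. 135.] [-55.9  25.8 158. ] [-34.  47. 172.] rgb [19. 19. 20.]
```

Contact confirmed (about 2.6 N, knob centre about 20 mm ahead of the TCP). Continuing slowly.

```bash
python3 -m crank '[{"x":0,"y":-0.4,"z":0,"turn":0},{"x":0,"y":-0.4,"z":0,"turn":0},{"x":0,"y":-0.4,"z":0,"turn":0},{"x":0,"y":-0.4,"z":0,"turn":0},{"x":0,"y":-0.4,"z":0,"turn":0}]' >/dev/null; python3 -c "
from h import *
where();meas()"
python3 -m crank '[{"x":0,"y":-0.3,"z":0,"turn":0},{"x":0,"y":-0.2,"z":0,"turn":0},{"x":0,"y":0,"z":0,"turn":0}]' >/dev/null; python3 -c "
from h import *
where();meas();meas('top')"
```

```text
t 7.1 tcp winder mm [-45.7  12.  130.2] F [0.7 1.3 0.2] q [-0.     0.15   0.989 -0.   ] w 0.0
wrist [ 242  236  117  104 5370] [-65. -15. 135.] [-56.4   5.8 158.3] [-35.  27. 172.] rgb [19. 20. 21.]
t 7.45 tcp winder mm [-45.8   7.  130.1] F [-0.8 -0.3 -0.1] q [-0.     0.15   0.989 -0.   ] w -0.0
wrist [ 243  235  116  105 5366] [-65. -20. 134.] [-56.4   1.3 157.3] [-34.  21. 172.] rgb [20. 20. 21.]
top [403 227   8  14  61] [ -62. -133.  147.] [ -46.2 -127.9  152.3] [ -31. -124.  155.] rgb [103. 102. 104.]
```

```bash
python3 -m crank '[{"x":0,"y":-0.2,"z":0,"turn":0},{"x":0,"y":-0.1,"z":0,"turn":0},{"x":0,"y":0,"z":0,"turn":0},{"x":0,"y":1,"z":0,"turn":0},{"x":0,"y":1.5,"z":0,"turn":0}]' >/dev/null; 
python3 -m crank '[{"x":0,"y":1,"z":-1.5,"turn":0},{"x":0,"y":0,"z":-3,"turn":0},{"x":0,"y":0,"z":-2.5,"turn":0},{"x":0,"y":0,"z":0,"turn":0}]' >/dev/null; python3 -c "
from h import *
where();meas();meas('top')"
```

```text
t 8.45 tcp winder mm [-42.9  40.7 206.3] F [ 0.2 -0.1 -0.5] q [0.005 0.15  0.989 0.   ] w 0.0
wrist [ 205  181   29   64 1515] [-65. -22. 146.] [-48.7 -13.8 156.4] [-30.  -8. 160.] rgb [21. 20. 21.]
wrist [   7  182   33   61 1200] [ -64. -132.  145.] [ -48.2 -124.9  152.9] [ -30. -121.  156.] rgb [124. 122. 120.]
top [354 213  10  13  77] [-62. -22. 150.] [-49.3 -15.7 155.7] [-33.  -9. 160.] rgb [33. 29. 30.]
top [403 227   8  14  61] [ -62. -134.  147.] [ -45.8 -127.7  152.2] [ -30. -124.  156.] rgb [106. 105. 107.]
```

Wheel is at about -0.61, which is on target. Now over to the right of the pin.

```bash
python3 -m crank '[{"x":0,"y":-3,"z":0,"turn":0},{"x":0,"y":-4.5,"z":0,"turn":0},{"x":0,"y":-4.5,"z":0,"turn":0},{"x":0,"y":-4.5,"z":0,"turn":0},{"x":0,"y":-3.5,"z":0,"turn":0}]' >/dev/null; 
python3 -m crank '[{"x":0,"y":0,"z":0,"turn":0},{"x":0,"y":0,"z":0,"turn":0}]' >/dev/null;python3 - <<'E'
from h import *
where();meas()
a=manip.grab_frame("scene")[0][130:290,260:420];b=manip.grab_frame("wrist")[0]
b=cv2.resize(b,(400*640//640,250));a=cv2.resize(a,(400,400),interpolation=2)
im=np.zeros((400,800,3),np.uint8);im[:,:400]=a;im[:250,400:]=b;cv2.imwrite("pics/d.png",im[:,:,::-1])
E
```

```text
t 9.25 tcp winder mm [ -46.3 -160.7  199. ] F [0.3 0.3 0.3] q [-0.001  0.151  0.988  0.001] w -0.0
wrist [367 191  19  63 965] [ -65. -132.  146.] [ -48.2 -128.3  153.1] [ -30. -123.  156.] rgb [112. 109. 109.]
wrist [ 558  191   42   66 1960] [-65. -24. 146.] [-48.8 -19.3 155.8] [-30.  -9. 159.] rgb [14. 13. 15.]
```

View pics/d.png

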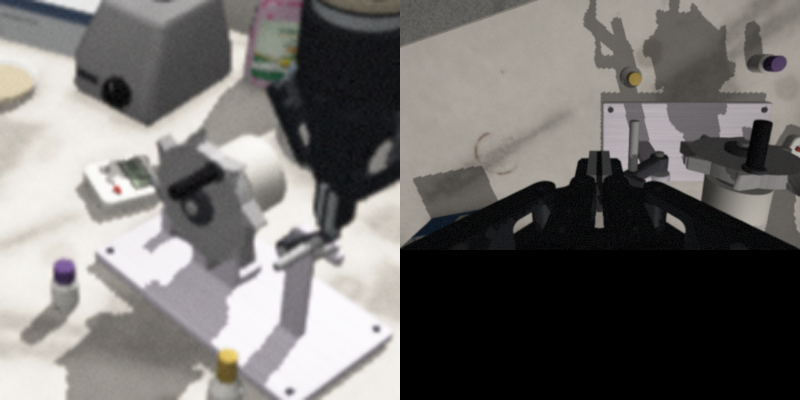

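The finger is clear to the right of the pin (pin at (635,140), finger tip at (600,160)). I'll descend and tip the pawl over.

```bash
python3 -m crank '[{"x":0,"y":0,"z":2,"turn":0},{"x":0,"y":0,"z":2.2,"turn":0},{"x":0,"y":0,"z":1.5,"turn":0},{"x":0,"y":0,"z":0.6,"turn":0},{"x":0,"y":0.5,"z":0,"turn":0}]' >/dev/null; python3 -c "
from h import *
where()"
python3 -m crank '[{"x":0,"y":0.5,"z":0,"turn":0},{"x":0,"y":0.5,"z":0,"turn":0},{"x":0,"y":0.5,"z":0,"turn":0},{"x":0,"y":0.5,"z":0,"turn":0},{"x":0,"y":0.5,"z":0,"turn":0}]' >/dev/null; python3 -c "
from h import *
where()"
python3 -m crank '[{"x":0,"y":0.5,"z":0,"turn":0},{"x":0,"y":0.5,"z":0,"turn":0},{"x":0,"y":0.5,"z":0,"turn":0},{"x":0,"y":0.4,"z":0,"turn":0},{"x":0,"y":0.3,"z":0,"turn":0}]' >/dev/null; python3 -c "
from h import *
where();meas();meas('top')"
```

```text
t 9.9 tcp winder mm [ -46.2 -155.1  136.3] F [ 0.1 -0.   0.2] q [-0.001  0.15   0.989  0.   ] w 0.0
t 10.4 tcp winder mm [ -45.4 -130.1  137.7] F [0.2 0.6 0.1] q [ 0.     0.15   0.989 -0.   ] w 0.0
t 10.9 tcp winder mm [ -45.7 -108.1  137.2] F [-0.3 -0.4  0.2] q [-0.     0.15   0.989  0.   ] w -0.0
wrist [ 526  228   56   96 3860] [-65. -24. 145.] [-49.2 -19.  155.9] [-30.  -9. 159.] rgb [15. 14. 16.]
wrist [ 279  241  106   59 3467] [ -65. -121.  142.] [-56.6 -99.8 164.4] [-44. -85. 172.] rgb [55. 56. 56.]
top [354 210  10  16  88] [-62. -22. 146.] [-46.9 -15.3 155.6] [-30.  -9. 161.] rgb [41. 39. 40.]
```

```bash
python3 -m crank '[{"x":0,"y":0.4,"z":0,"turn":0},{"x":0,"y":0.4,"z":0,"turn":0},{"x":0,"y":0.4,"z":0,"turn":0},{"x":0,"y":0,"z":0,"turn":0},{"x":0,"y":0,"z":0,"turn":0}]' >/dev/null; python3 -c "
from h import *
where();meas()"
```

```text
t 11.5 tcp winder mm [-45.6 -96.4 137.3] F [-0.1 -1.2 -0.8] q [-0.     0.15   0.989 -0.   ] w 0.0
wrist [ 396  228   28   64 1441] [-65. -64. 146.] [-53.7 -60.8 153.1] [-38. -55. 156.] rgb [113. 111. 110.]
wrist [ 498  228   52   95 3644] [-65. -23. 145.] [-49.1 -18.6 156.1] [-30.  -9. 159.] rgb [16. 15. 17.]
wrist [ 279  241   80   42 2174] [ -58. -109.  142.] [-56.6 -95.5 158.8] [-52. -82. 172.] rgb [37. 37. 38.]
```

The pin fell to y≈-60, z top≈153 mm, which is seated. I'll retreat and verify.

```bash
python3 -m crank '[{"x":0,"y":-1.5,"z":0,"turn":0},{"x":0,"y":-2,"z":-2,"turn":0},{"x":0,"y":0,"z":-4,"turn":0},{"x":2,"y":-2,"z":-3,"turn":0},{"x":2,"y":-4,"z":0,"turn":0}]' >/dev/null; python3 -m crank '[{"x":0,"y":-4,"z":0,"turn":0},{"x":0,"y":-3,"z":0,"turn":0},{"x":0,"y":0,"z":0,"turn":0},{"x":0,"y":0,"z":0,"turn":0}]' >/dev/null
python3 - <<'E'
from h import *
where();meas('top');meas('scene')
a=manip.grab_frame("scene")[0][130:290,260:420];b=manip.grab_frame("top")[0][140:280,280:440]
b=cv2.resize(b,(400,350),interpolation=2);a=cv2.resize(a,(400,400),interpolation=2)
im=np.zeros((400,800,3),np.uint8);im[:,:400]=a;im[:350,400:]=b;cv2.imwrite("pics/e.png",im[:,:,::-1])
E
```

```text
t 12.45 tcp winder mm [ -85.8 -261.9  227.2] F [-0.7  0.8 -0.4] q [-0.     0.151  0.989  0.   ] w 0.0
top [354 210  10  16  88] [-62. -22. 147.] [-47.1 -15.5 155.6] [-30.  -9. 160.] rgb [41. 40. 40.]
top [374 217   8  15  57] [-62. -64. 146.] [-45.4 -59.5 152.9] [-31. -56. 156.] rgb [108. 106. 108.]
scene [327 198  17  13 118] [-66. -24. 143.] [-50.3 -19.4 153.6] [-30. -10. 158.] rgb [24.5 25.  26.5]
scene [343 210  16  11  75] [-66. -66. 144.] [-50.4 -61.8 151. ] [-30. -56. 154.] rgb [143. 140. 142.]
```

View pics/e.png

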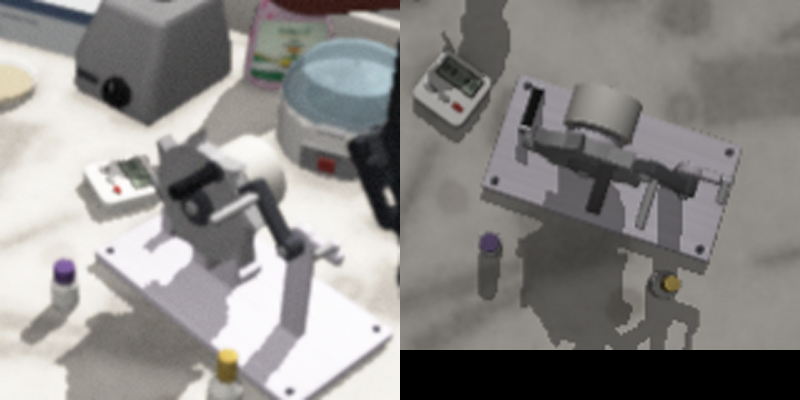

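The pawl is seated, with its pin exactly where it was at the start (same pixels in both views, (374,217) and (343,210)). The knob is one notch back, the bystanders haven't moved and the robot is clear.

```bash
python3 -c "
from plant import manip
print(manip.job_done())"
```

```text
the job is handed in; nothing more can be done
None
```

The job is handed in: I threw the pawl back, pushed the wheel one notch backward (about -0.61 rad by camera) and dropped the pawl fully into the notch; the dropper bottle, vial and timer are where they stood and the robot is clear, at about 12.6 s of the 67 s allowed.

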